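# Click the carry handle onto the two-tier caddy

### The arm

A 6-joint arm with a two-finger parallel gripper is mounted at the origin on the work surface. World frame = base frame: x ahead of the robot, y to its left, z up, the work surface at z = 0. Lengths are in mm, angles in rad, forces in N, time in s.
With the tool pointing down it reaches from about 400 to 825 mm from the base axis. Payload 7 kg.
Tool frame: the origin (TCP) lies at the very end of the fingers, on their centre line; the grasp point (between the pads) lies grip_point_offset behind it (grip_point_offset is the distance from the TCP to the grasp point, in mm); z points along the fingers, y is the line along which they close (so a half turn about z gives the same grasp; the last joint's range is limited). The gripper opens to 88 mm and grips with 3 to 60 N. Pads are 19 mm wide; open, the fingers measure 130 mm over their backs; the gripper's body (78 mm by 193 mm) begins 47 mm behind the grasp point.
Start: joints at [-0.914, 0.359, 0.012, 0, -1.224, -0.288], TCP at [243.307, -629.6, 190.361] pointing down, gripper open.
Joint ranges: [-3.07, 3.07], [-1.43, 2.12], [-1.02, 1.25], [-3.03, 1.67], [-3.05, -0], [-3.03, 3.03]. Speed limits (rad/s): [2.39, 2.39, 3.01, 3.14, 3.14, 3.14].

### API

Orientations are given as [roll, pitch, yaw] about the fixed x, y, z axes, in that order (R = Rz(yaw) Ry(pitch) Rx(roll)).
In Python, from cell import observe, snapshot, calibration, job_done, grip_point_offset gives the robot as it stands.
- The arm moves only by the tool carry_out, never from a script. Its argument "motion" is a list that holds one entry, the list of rows, each a list of 6 numbers: the shift along the tool's x, y, z scaled (see below), then the turn, a rotation vector about the tool's x, y, z scaled (see below). A call has 1 to 12 rows; each row is the pose to reach, as a shift and turn from the pose commanded when the call began, along the tool's axes at that moment, turning the shorter way round; what a row does not reach only later rows make up. The controller multiplies each number of a shift by 20 cm and each number of a turn by 360 degrees. A row lasts 1/10 s, in which the tool goes at most 50 mm and 8.59 degrees, less where a joint would pass 70% of its speed; a pose out of reach is approached as far as the arm can. A call with a number of a shift or a turn outside -1 to 1 is refused whole. A call with a gripper value outside its range is refused whole. "jaw" is the closure, from 0 (fully open) to 1 (shut), set as the call begins (left out, the last holds). The fingers move at their own pace and stop on an object; "grip_force" is the grip in N (left out, the last holds). Time passes only in rows, so rows that repeat a pose let the fingers close. It gives the time, the measured TCP pose, the force, the opening and the grip force at its end, in the units of the state.
- observe(): the state, without advancing time (a new reading comes with each control period).
- snapshot(name): name is "scene" or "side" or "wrist"; returns the picture (420x560x3 uint8, red, green, blue); there is no depth.
- calibration(name): a dict with "fx", "fy", "cx", "cy" (pixels), "world_to_cam" (4x4, takes a point from world to camera coordinates). Camera axes: x right, y down, z forward; pixel columns grow to the right and rows downward; lengths in mm; the calibration is good to about 2 mm. A picture is of the moment at which its call begins: read the wrist's pose just before it. calibration takes no time and is no camera call; for the wrist camera it gives the pose at the moment of the call.
- job_done(): hands the job in; it is judged then, once.
The state is a dict: "t": time; "qpos": joint angles; "dq": joint speeds; "tau": joint torques, N m; "position": TCP position; "tool_rot": TCP orientation; "ft_force": force on the tool from outside, world axes, zero at the start; "wrist_torque": the same for the moment, N m; "finger_gap": finger opening in mm; "finger_force": force on a finger pad.
Only numpy, scipy, OpenCV 4.12 (cv2) and the standard library are available. Lean on these libraries where they do the work, as an engineer would, in place of code of your own. Each camera call takes 0.05 s, during which the arm holds its last target. There are 200 camera calls.

### The job

Pick up the carry handle that stands beside the charcoal caddy and slide its square tube down over the metal stub in the middle of the caddy, with the hole facing the same way as the orange spring button, until the tube sits fully home and the button pops out through the hole. Press gently (never push on the caddy with more than 20 N), then let go, and leave the remote, stylus, glass dish and coin box where they are.

Things in the scene. Friction and masses are not known exactly. Their poses are not given: they have to be found in the camera images.
- caddy: Two-tier charcoal plastic caddy, fixed in place, 180 (x) x 360 (y) mm. Origin on the cabinet top, in the caddy's middle, on the vertical axis of the stub; z up. Lower tier: floor at 9 mm, rim at 48 mm. Upper tier only over y = +35 to +180 mm: floor at 90 mm, rim at 112 mm, contents up to 130 mm.
- sleeve (a point): On the stub's axis, 34 mm up: top of a 44 mm square sleeve with a height-adjustable foot: a 34 mm square collar, top 36 to 66 mm above the cabinet top (differs every time; no reading gives it), faced with a rubber washer (gives 1 mm per 7 N, at most 2 mm); through it stands an aluminium stub, 18 mm square, 60 mm tall above the collar, last 6 mm tapering to 13 mm; sides along caddy x, y.
- button (a joint): Orange spring button in the stub's +x face: a 9 mm wide wedge 28 to 44 mm above the collar top, ramp above, flat below. Value in m: 0 = fully out (tip 15.5 mm from the axis), grows as pushed in, about 0.004 to 0.0065 inside the tube. Sliding the tube down over it takes about 4 to 8 N; it springs out when the hole comes level, about when the tube meets the collar.
- handle: Carry handle, 0.15 to 0.23 kg, standing loose on its open end at the caddy's -y side. Origin: centre of the open lower end; z up along the tube. Square aluminium tube, 28 mm outside, 20.4 mm inside, bore 78 mm deep, 110 mm long, with a charcoal cross bar on top. Home: lower end on the collar, handle +x along caddy +x.
- handle_grip (a point): Centre of the handle's cross bar, 28 (x) x 104 (y) x 24 (z) mm, on the tube's axis, 122 mm above the lower end. Bar and tube are flush on their +x and -x faces, 28 mm apart: pinch there. A white mark on the bar's top lies on the hole's side (+x).
- handle_hole (a point): Centre of the hole in the outer +x face of the handle's tube, 14 mm from the axis. The hole is 12 mm wide and spans 26.5 to 47.5 mm above the lower end.
- remote: Silver remote, 150 x 44 x 18 mm, lying in the lower tier at the -y end. Origin under its centre. Leave alone.
- stylus: Blue pen-shaped stylus, 130 mm long, 9 mm thick, lying in the lower tier between remote and stub. Origin under its centre. Leave alone.
- dish: Round glass dish, 72 mm across, 26 mm high, in the upper tier. Origin under its centre. Leave alone.
- coin_box: White plastic coin box, 62 x 62 x 40 mm, with a grey press-button latch, in the upper tier. Origin under its centre. Leave alone.
Mind the look-alikes: they are no part of the job. There is more than one size of the handle; the one meant has the size given above.

How it is judged (in metres and radians):
On the way, in this order (a step that is already met when the one before it is completed fails the run):
1. the handle is lifted clear of the cabinet top (height (world z) of handle above 0.05 m and angle between handle's own z axis and vertical below 0.3 rad), for 0.1 s.
2. the tube is on the stub and holds the spring button pushed in (horizontal distance between handle and caddy below 0.006 m and z of handle in the frame of caddy below 0.112 m and value of joint button above 0.003 m), for 0.02 s.
At the end, for the whole second after the job is handed in: The handle stands upright (within 0.08 rad) and still on the stub: axis within 5 mm of the stub's, lower end less than 68 mm above the cabinet top, hole on the button's side, and the spring button has popped out through the hole (pushed in less than 2 mm) (value of joint button below 0.002 m and horizontal distance between handle and caddy below 0.005 m and z of handle in the frame of caddy below 0.068 m and x of handle_hole in the frame of caddy above 0.008 m and angle between handle's own z axis and vertical below 0.08 rad and linear speed of handle below 0.02 m/s); the robot touches nothing.
It fails at once if the handle presses on the caddy, its foot or stub with more than 20 N (contact force between handle and caddy above 20 N).
It fails at once if the robot itself presses on the caddy with more than 20 N (contact force between any of the fingers, the arm and caddy above 20 N).
It fails at once if a bystander is moved by more than 20 mm (distance of any of remote, stylus, dish, coin_box from where it was at the start of the episode above 0.02 m).
It also fails if it takes over 48 s, if anything falls off the work surface, if the arm or the gripper's body presses on something with over 40 N, if the wrist force passes 120 N, or if a joint passes its speed limit or range.

## Working session

There is one attempt and no reset: what is moved stays moved. The work goes in short steps, Python scripts to look and compute and a tool call to move; the robot and the scene stay as the last step left them, time stands still between calls to the robot, and variables do not carry over. Pictures are saved under pics/ and viewed, at most 10 in all, crops included, and the job is handed in when it is done.

Besides the shell and the picture viewer there is one more tool, called after ">>>" in YAML: its name, and indented under it one key for each argument. carry_out: Moves the arm, as the interface text tells. Shifts and turns lie within -1 to 1; 1 stands for 20 cm of shift or 360 degrees of turn. Its arguments: {"type":"object","properties":{"motion":{"type":"array"},"jaw":{"type":"number"},"grip_force":{"type":"number"}},"required":["motion"]}

```bash
ls; mkdir -p pics
python3 - <<'E'
from cell import *
import cv2,numpy as np
s=observe();print(s, grip_point_offset)
a=snapshot("scene");b=snapshot("side")
for n,i in(("scene",a),("side",b)): 
    cv2.imwrite(f"pics/{n}0.png",i[:,:,::-1]);c=calibration(n);print(n,c)
E
```

```text
pics
{'t': 0.0, 'qpos': array([-9.13874366e-01,  3.59340735e-01,  1.10434452e-02, -3.43336157e-04,
       -1.22412352e+00, -2.88106696e-01]), 'dq': array([ 1.24225409e-03,  3.13795037e-04,  5.41862284e-05, -1.62642152e-03,
       -2.66180927e-04, -2.06516493e-03]), 'tau': array([ 2.14296539e-03, -5.82722032e+01,  2.93049413e+01,  6.99694008e+00,
        6.69937843e-03, -1.22665606e-04]), 'position': array([ 243.10650116, -629.09361816,  189.44711931]), 'tool_rot': array([ 3.13994341e+00, -1.52162365e-04, -2.77289418e+00]), 'ft_force': array([-0.64601048,  0.26318933,  1.01894959]), 'wrist_torque': array([ 0.05695688,  0.00384263, -0.00441897]), 'finger_force': 0.0, 'finger_gap': 87.43502033515988} 18.8
scene {'fx': 412.6210754060332, 'fy': 412.6210754060332, 'cx': 274.4729000813109, 'cy': 216.8464417234337, 'world_to_cam': array([[ 1.63692265e-01,  9.86511110e-01,  8.19340527e-04,
        -4.57369799e+01],
       [ 5.39884765e-01, -8.88881477e-02, -8.37032459e-01,
        -1.81983994e+02],
       [-8.25668991e-01,  1.37458088e-01, -5.47152621e-01,
         1.22375946e+03],
       [ 0.00000000e+00,  0.00000000e+00,  0.00000000e+00,
         1.00000000e+00]])}
side {'fx': 417.2707952071414, 'fy': 417.2707952071414, 'cx': 269.46688199289423, 'cy': 205.56770135177422, 'world_to_cam': array([[ 8.19799786e-01, -5.72545052e-01, -1.09760868e-02,
        -4.28528193e+02],
       [-3.83665732e-01, -5.34921465e-01, -7.52767980e-01,
         2.38400340e+02],
       [ 4.25122238e-01,  6.21330177e-01, -6.58194419e-01,
         5.70497055e+02],
       [ 0.00000000e+00,  0.00000000e+00,  0.00000000e+00,
         1.00000000e+00]])}
```

View pics/scene0.png

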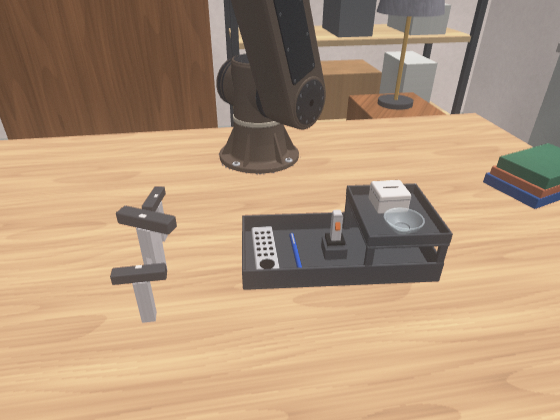

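View pics/side0.png

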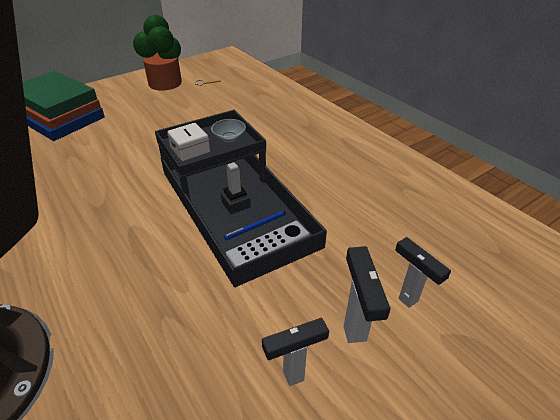

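The scene view shows three handles: bars at about (153,198), (146,219) and (139,273). The caddy is in the middle, with the stub at (336,225) and its button on the camera side. In the side view the bars are at (295,338), (368,283) and (423,259). I'll zoom in to measure their sizes.

Run:
```python
import cv2,numpy as np
a=cv2.imread("pics/scene0.png");b=cv2.imread("pics/side0.png")
r=lambda i,x0,y0,w,h,k:cv2.resize(i[y0:y0+h,x0:x0+w],None,fx=k,fy=k,interpolation=cv2.INTER_CUBIC)
p=r(a,100,180,90,150,4) # 360x600
q=r(b,250,230,210,165,2) #420x330
t=r(a,300,195,60,70,3.8)
u=r(b,205,150,50,70,3.8)
c=np.zeros((600,800,3),np.uint8);c[:600,:360]=p;c[:330,370:790]=q
c[334:334+t.shape[0],370:370+t.shape[1]]=t;c[334:334+u.shape[0],605:605+u.shape[1]]=u
cv2.imwrite("pics/z.png",c)
```

```text
(no output)
```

View pics/z.png

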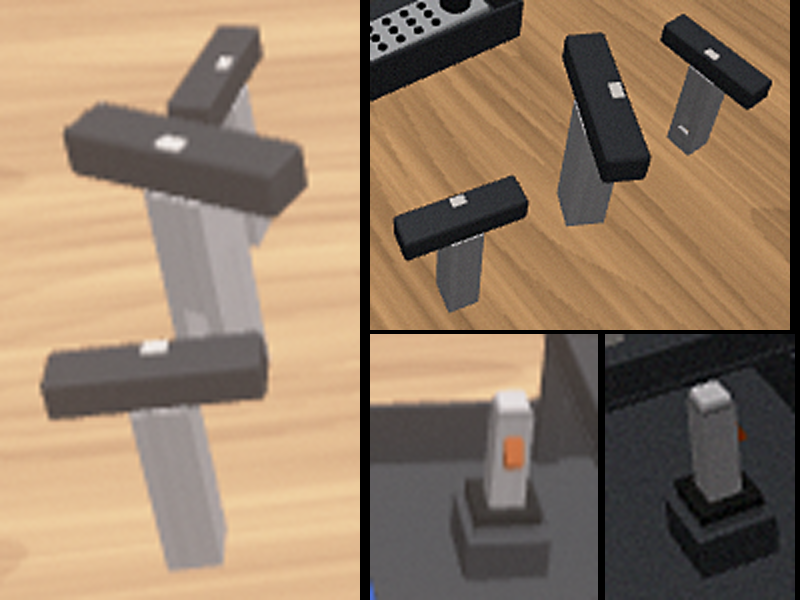

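```bash
cat > h.py <<'E'
import numpy as np
from cell import *
def ray(c,p):
    W=c["world_to_cam"];R=W[:3,:3];o=-R.T@W[:3,3]
    d=R.T@np.array([(p[0]-c["cx"])/c["fx"],(p[1]-c["cy"])/c["fy"],1]);return o,d/np.linalg.norm(d)
def plane(c,p,z):
    o,d=ray(c,p);return o+d*(z-o[2])/d[2]
def tri(c1,p1,c2,p2):
    o,d=ray(c1,p1);q,e=ray(c2,p2)
    s=np.linalg.lstsq(np.c_[d,-e],q-o,rcond=None)[0]
    a,b=o+d*s[0],q+e*s[1];return (a+b)/2,np.linalg.norm(a-b)
E
python3 - <<'E'
from h import *
np.set_printoptions(precision=1,suppress=True)
A=calibration("scene");B=calibration("side")
for n,p,q in [("rear",(156,195.5),(294,330.5)),("mid",(142.5,215.8),(373,275)),("front",(138.5,266.8),(420.5,257)),("stubtop",(337.1,211.3),(232.6,164.7))]:
    print(n,*tri(A,p,B,q))
S=lambda x,y:(100+x/4,180+y/4)
T=lambda x,y:(250+(x-370)/2,230+y/2)
# side-view top-face corners (L=end a, end b) 
for n,z,pts in [("rear",134,[(396,222),(404,243),(516,179),(526,205)]),("mid",134,[(566,38),(603,37),(606,160),(648,153)]),("front",134,[(663,25),(681,15),(752,92),(769,82)])]:
    for zz in(110,134,160): 
        w=[plane(B,T(*p),zz) for p in pts];m=(w[0]+w[1])/2;k=(w[2]+w[3])/2
        print(n,zz,"c",(m+k)/2,"len",np.linalg.norm(m-k),"dir",np.degrees(np.arctan2(*(k-m)[1::-1])))
E
```

```text
rear [ 380.5 -255.7  105. ] 2.406366526255093
mid [ 498.9 -264.9  134.2] 1.6629133478810045
front [ 598.4 -266.1  104.5] 1.2941444584515702
stubtop [497.6  80.8 106.2] 2.3447885776740276
rear 110 c [ 376.1 -266.4  110. ] len 77.2034122521597 dir -15.013108806974463
rear 134 c [ 366.5 -277.6  134. ] len 72.99475191566246 dir -15.013108806974488
rear 160 c [ 356.1 -289.7  160. ] len 68.435369884457 dir -15.013108806974444
mid 110 c [ 508.3 -251.   110. ] len 101.4147714921531 dir -118.96270660061558
mid 134 c [ 491.5 -263.1  134. ] len 95.88625514989762 dir -118.96270660061569
mid 160 c [ 473.3 -276.2  160. ] len 89.89702911245392 dir -118.96270660061558
front 110 c [ 597.  -269.5  110. ] len 77.03812526114905 dir -89.73462674798796
front 134 c [ 575.4 -280.6  134. ] len 72.83847536580856 dir -89.73462674798803
front 160 c [ 551.9 -292.5  160. ] len 68.28885464585649 dir -89.73462674798787
```

```bash
cat >> h.py <<'E'
from scipy.spatial.transform import Rotation as Ro
np.set_printoptions(precision=4,suppress=True)
def plan(pos,yaw_deg,pts=None):
    s=observe();R=Ro.from_euler("xyz",s["tool_rot"])
    T=Ro.from_euler("xyz",[np.pi,0,np.radians(yaw_deg)])
    d=R.inv().apply(np.array(pos)-s["position"])/200
    r=(R.inv()*T).as_rotvec(degrees=True)/360
    print("t",s["t"],"shift",d,"turn",r)
E
python3 -c "
from h import *
plan([492,-263,240],-119);plan([492-125,-263-183,215],-119)"
```

```text
t 0.1 shift [-1.8206  1.2597 -0.2509] turn [ 0.0002  0.0001 -0.1108]
t 0.1 shift [-0.9078  0.6313 -0.1267] turn [ 0.0002  0.0001 -0.1108]
```

>>> carry_out:
  motion:
    - [[-0.3,0.2,-0.125,0,0,-0.03],[-0.6,0.42,-0.125,0,0,-0.07],[-0.91,0.63,-0.125,0,0,-0.111],[-0.91,0.63,-0.125,0,0,-0.111],[-0.91,0.63,-0.125,0,0,-0.111],[-0.91,0.63,-0.125,0,0,-0.111],[-0.91,0.63,-0.125,0,0,-0.111]]
  jaw: 0

```text
t: 0.8
position: [367.9, -446.0, 215.3]
tool_rot: [3.141, -0.0, -2.075]
ft_force: [-0.3, -0.3, -0.4]
finger_gap: 87.5
finger_force: 0.0
```

```bash
python3 -c "
from h import *
print(observe()['position'],observe()['tool_rot']);plan([492,-263,240],-119)"
```

```text
[ 367.9427 -445.9745  215.3206] [ 3.1414 -0.     -2.0749]
t 0.8 shift [-1.1007 -0.1012 -0.1234] turn [ 0.     -0.      0.0003]
```

>>> carry_out:
  motion:
    - [[-0.25,-0.03,-0.12,0,0,0],[-0.5,-0.06,-0.12,0,0,0],[-0.75,-0.08,-0.12,0,0,0],[-1.0,-0.1,-0.12,0,0,0],[-1.0,-0.1,-0.12,0,0,0],[-1.0,-0.1,-0.12,0,0,0]]

```text
t: 1.4
position: [482.2, -280.8, 238.9]
tool_rot: [3.141, -0.0, -2.075]
ft_force: [0.3, 0.5, -0.1]
finger_gap: 87.6
finger_force: 0.0
```

```bash
python3 -c "
from h import *;import cv2
print(observe()['position'],observe()['tool_rot'])
c=calibration('wrist');cv2.imwrite('pics/w1.png',snapshot('wrist')[:,:,::-1]);np.save('w1.npy',c,allow_pickle=True);print(c)"
```

```text
[ 482.2032 -280.7646  238.9348] [ 3.1408 -0.0003 -2.075 ]
{'fx': 353.22405481469104, 'fy': 353.22405481469104, 'cx': 270.9437038810884, 'cy': 208.80609149031753, 'world_to_cam': array([[ -0.8761,   0.4821,  -0.0006, 558.5661],
       [  0.4652,   0.8457,   0.2613, -32.8374],
       [  0.1265,   0.2286,  -0.9653, 439.5849],
       [  0.    ,   0.    ,   0.    ,   1.    ]])}
```

View pics/w1.png

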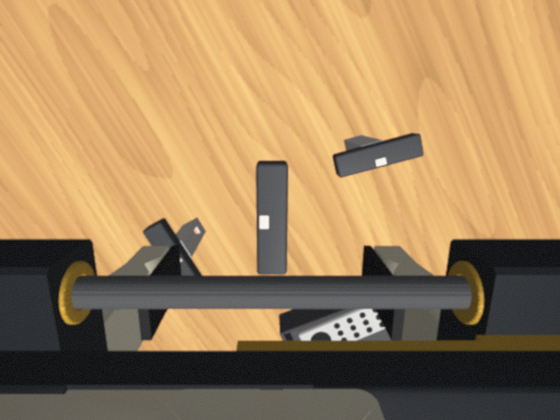

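The wrist view shows the target bar at columns 257–288 and rows 162–273, with its white mark at (264,222).

Run:
```python
from h import *;import cv2
c=np.load('w1.npy',allow_pickle=True).item();i=cv2.imread('pics/w1.png').astype(int)
m=(i.max(2)<95)
E=[]
for r in range(175,262,6):
    x=np.where(m[r,235:310]|((i[r,235:310].min(1)>190)))[0]+235
    E.append((r,x.min(),x.max()))
E=np.array(E);print(E.T)
for r,a,b in (E[0],E[-1]):
    p,q=plane(c,(a-.5,r),134),plane(c,(b+.5,r),134);print((p+q)/2,np.linalg.norm(p-q))
col=[np.where(m[140:300,x])[0]+140 for x in(265,280)];print([(v.min(),v.max()) for v in col])
print("mark",plane(c,(264,222),134),"top",plane(c,(272,161.5),134),"bot",plane(c,(272,273),134))
```

```text
[[175 181 187 193 199 205 211 217 223 229 235 241 247 253 259]
 [257 257 257 257 257 257 258 260 257 257 258 258 258 258 258]
 [286 286 286 286 286 286 286 285 285 285 285 285 285 285 285]]
[ 473.3804 -297.1735  134.    ] 25.665740027495623
[ 510.6836 -229.3221  134.    ] 25.558564611763053
[(np.int64(161), np.int64(295)), (np.int64(161), np.int64(295))]
mark [ 499.481  -263.5015  134.    ] top [ 467.4462 -307.0876  134.    ] bot [ 516.9872 -216.8976  134.    ]
```

```bash
python3 -c "
from h import *
plan([492.2,-262.2,103],-118.8)"
```

```text
t 1.45 shift [-0.1108 -0.0002  0.6796] turn [ 0.0001 -0.0001 -0.0004]
```

>>> carry_out:
  motion:
    - [[-0.111,0,0.0,0,0,0],[-0.111,0,0.15,0,0,0],[-0.111,0,0.35,0,0,0],[-0.111,0,0.5,0,0,0],[-0.111,0,0.6,0,0,0],[-0.111,0,0.68,0,0,0],[-0.111,0,0.68,0,0,0],[-0.111,0,0.68,0,0,0]]

```text
t: 2.25
position: [492.0, -263.1, 103.6]
tool_rot: [3.141, -0.001, -2.077]
ft_force: [0.7, -0.3, 0.6]
finger_gap: 87.9
finger_force: 0.0
```

>>> carry_out:
  motion:
    - [[0,0,0,0,0,0],[0,0,0,0,0,0],[0,0,0,0,0,0],[0,0,0,0,0,0],[0,0,0,0,0,0],[0,0,0,0,0,0],[0,0,0,0,0,0],[0,0,0,0,0,0],[0,0,0,0,0,0],[0,0,0,0,0,0]]
  jaw: 1
  grip_force: 30

```text
t: 3.25
position: [492.6, -261.6, 103.3]
tool_rot: [-3.142, 0.0, -2.075]
ft_force: [0.1, -0.3, 0.2]
finger_gap: 12.9
finger_force: 0.0
```

The gap is 12.9 mm with no force, so nothing is in the grip. I'll look before moving again.

```bash
python3 -c "
from h import *;import cv2
print(observe()['finger_gap'],observe()['finger_force'])
a=[snapshot(n)[:,:,::-1] for n in('scene','side','wrist')]
print(observe()['finger_gap'],observe()['finger_force'])
np.save('w2.npy',calibration('wrist'),allow_pickle=True)
for n,x in zip('abc',a): cv2.imwrite('pics/g'+n+'.png',x)
c=np.zeros((600,800,3),np.uint8);c[:300,:400]=cv2.resize(a[0],(400,300));c[:300,400:]=cv2.resize(a[1],(400,300));c[300:,:400]=cv2.resize(a[2],(400,300))
c[300:,400:]=cv2.resize(a[1][200:350,260:460],(400,300))
cv2.imwrite('pics/g.png',c)"
```

```text
12.88473040001896 0.0
2.4097441814848444 0.0
```

View pics/g.png

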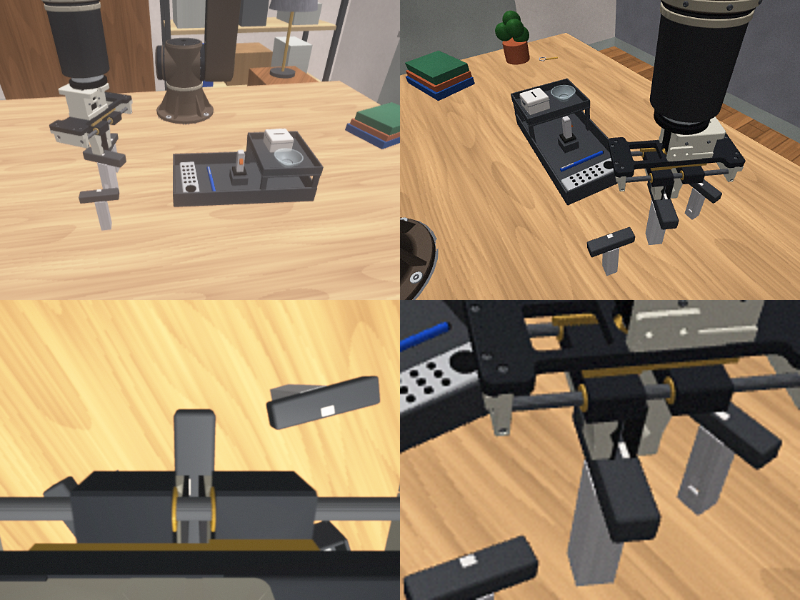

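>>> carry_out:
  motion:
    - [[0,0,0,0,0,0],[0,0,0,0,0,0],[0,0,0,0,0,0]]

```text
t: 3.7
position: [492.6, -261.6, 103.3]
tool_rot: [3.142, -0.0, -2.075]
ft_force: [0.6, 0.3, 0.7]
finger_gap: 0.2
finger_force: 0.0
```

```bash
python3 -c "
from h import *;import cv2
s=observe();print(s['finger_gap'],s['finger_force'],s['ft_force'],s['position'])
a=snapshot('wrist')[:,:,::-1];b=snapshot('scene')[:,:,::-1]
c=np.zeros((420,800,3),np.uint8);c[:,:400]=a[:,80:480];c[:400,400:]=cv2.resize(b[150:300,80:230],(400,400),interpolation=cv2.INTER_CUBIC)
cv2.imwrite('pics/g2.png',c)"
```

```text
0.17806194833920874 0.0 [0.6031 0.2978 0.7471] [ 492.5611 -261.6458  103.35  ]
```

View pics/g2.png

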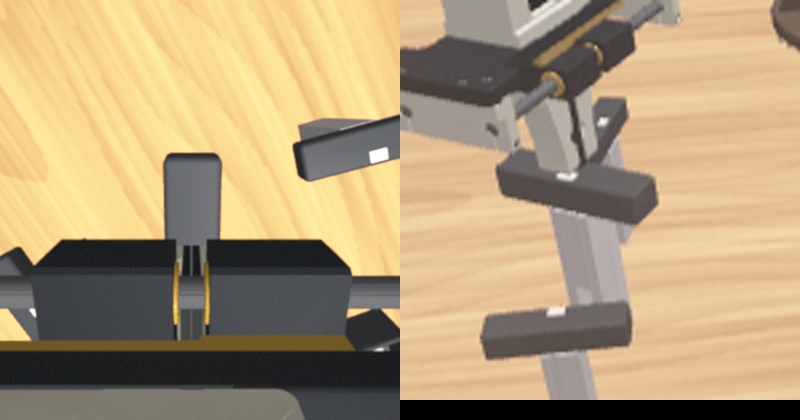

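The fingers have shut completely and the bar is still standing. In the scene view (right half), the fingers seem to end on or behind the bar top. I'll check the geometry by projecting the TCP into the views.

Run:
```python
from h import *
def pr(c,p):
    q=c["world_to_cam"]@np.r_[p,1];return np.r_[q[0]/q[2]*c["fx"]+c["cx"],q[1]/q[2]*c["fy"]+c["cy"],q[2]]
t=observe()["position"];print(observe()["tool_rot"],t)
for n in("scene","side","wrist"):
    c=calibration(n)
    for dz in(0,18.8,31,60,100): print(n,dz,pr(c,t+[0,0,dz]))
    W=c["world_to_cam"];print(-W[:3,:3].T@W[:3,3])
c=calibration("scene")
print("crop2 scale: px*2.667 from (80,150)")
w=calibration("wrist")
for r,cs in((235,(244.5,300)),(308-140,(245,300))): 
    for z in(115,134): p,q=[plane(w,(x,r),z) for x in cs];print(z,p,q,np.linalg.norm(p-q))
```

```text
[ 3.1416  0.     -2.0753] [ 492.5728 -261.5954  103.3586]
scene 0 [147.4263 228.6273 724.5461]
scene 18.8 [145.6055 219.7063 714.2596]
scene 31 [144.3956 213.7784 707.5843]
scene 60 [141.4259 199.2282 691.7169]
scene 100 [137.0989 178.0278 669.8308]
[1116.1574 -139.2718  517.2942]
side 0 [363.5985 290.2967 549.3335]
side 18.8 [365.6074 281.2517 536.9594]
side 31 [366.9613 275.1557 528.9295]
side 60 [370.3509 259.8943 509.8418]
side 100 [375.4652 236.867  483.514 ]
[ 200.2424 -472.2933  550.2546]
wrist 0 [272.014  237.1438 205.8098]
wrist 18.8 [272.0652 249.1407 187.6646]
wrist 31 [272.104  258.2504 175.8894]
wrist 60 [272.2211 285.7264 147.8994]
wrist 100 [272.481  346.7175 109.2924]
[ 459.1996 -322.875   297.6825]
crop2 scale: px*2.667 from (80,150)
115 [ 503.159 -273.608  115.   ] [ 476.5687 -258.9783  115.    ] 30.34921994690921
134 [ 498.587  -278.7321  134.    ] [ 474.7622 -265.6239  134.    ] 27.192730794884035
115 [ 484.5379 -305.3783  115.    ] [ 459.5049 -291.5957  115.    ] 28.576448034900952
134 [ 481.9026 -307.1981  134.    ] [ 459.4731 -294.8489  134.    ] 25.604337108051148
```

>>> carry_out:
  motion:
    - [[0,0,-0.1,0,0,0],[0,0,-0.2,0,0,0],[0,0,-0.35,0,0,0],[0,0,-0.35,0,0,0],[0,0,-0.35,0,0,0]]

```text
t: 4.3
position: [492.9, -261.6, 174.0]
tool_rot: [-3.14, 0.001, -2.075]
ft_force: [-0.1, 0.1, -0.2]
finger_gap: 0.4
finger_force: 0.0
```

```bash
python3 -c "
from h import *;import cv2
s=observe();print(s['finger_gap'],s['ft_force'],s['position'])
a=snapshot('scene')[:,:,::-1];b=snapshot('side')[:,:,::-1]
c=np.zeros((600,800,3),np.uint8);k=lambda x:cv2.resize(x,(400,600),interpolation=cv2.INTER_CUBIC)
c[:,:400]=k(a[140:290,90:190]);c[:,400:]=k(b[180:330,315:415])
cv2.imwrite('pics/g3.png',c)
def pr(c,p):
    q=c['world_to_cam']@np.r_[p,1];return np.r_[q[0]/q[2]*c['fx']+c['cx'],q[1]/q[2]*c['fy']+c['cy']]
for n,o in(('scene',(90,140)),('side',(315,180))): print(n,(pr(calibration(n),s['position'])-o)*4)
"
```

```text
0.41500208021234475 [-0.1419  0.114  -0.2334] [ 492.9017 -261.5968  173.9548]
scene [201.1399 215.3664]
side [227.3987 295.6462]
```

View pics/g3.png

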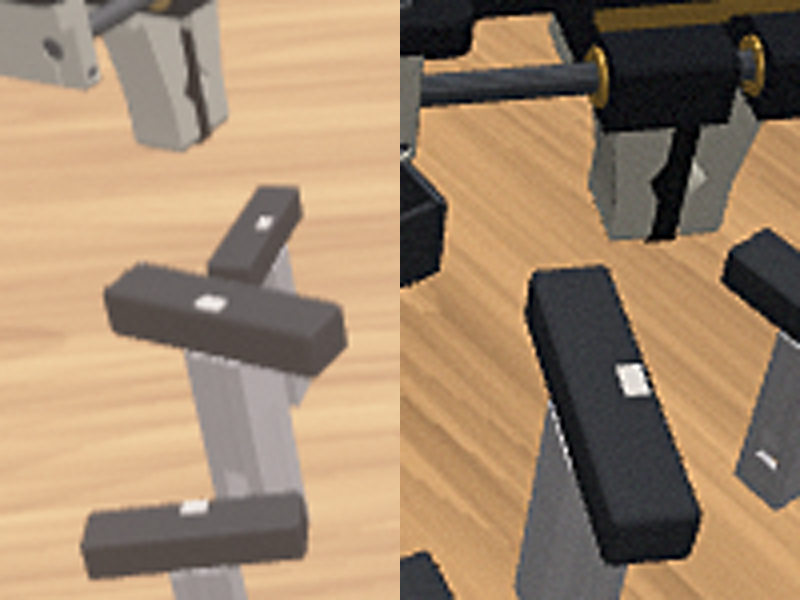

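The handle hasn't moved. The tips appear at scene (138.2,176.2) and side (381.3,239.5), well above where the reported TCP projects. I'll triangulate the real offset.

Run:
```python
from h import *
A=calibration("scene");B=calibration("side");t=observe()["position"]
X=lambda x,y:(90+x/4,140+y/4)
Y=lambda x,y:(315+(x-400)/4,180+y/4)
p=tri(A,X(193,146),B,Y(665,239));print("tip",*p,"minus tcp",p[0]-t)
print(grip_point_offset, observe()["tool_rot"])
p=tri(A,X(210,303),B,Y(632,380));print("mark",*p)
```

```text
tip [ 493.4203 -263.9751  204.266 ] 9.899313204232056 minus tcp [ 1.4043 -2.5913 31.6629]
18.8 [ 3.1405 -0.     -2.0755]
mark [ 498.8882 -264.9247  134.2784] 1.7006708642755397
```

The real tips sit about 31 mm above the reported TCP. With the tool pointing down this is a constant offset along the tool's z axis, so I'll allow for it. I'll open, go down to a reported z of about 75 (real tips about 106), and close.

>>> carry_out:
  motion:
    - [[0,0,0,0,0,0],[0,0,0,0,0,0],[0,0,0,0,0,0],[0,0,0,0,0,0],[0,0,0,0,0,0],[0,0,0,0,0,0],[0,0,0,0,0,0],[0,0,0,0,0,0],[0,0,0,0,0,0],[0,0,0,0,0,0],[0,0,0,0,0,0]]
  jaw: 0

```text
t: 5.5
position: [492.5, -261.6, 173.3]
tool_rot: [3.142, 0.0, -2.075]
ft_force: [-0.1, 0.9, 0.1]
finger_gap: 83.2
finger_force: 0.0
```

>>> carry_out:
  motion:
    - [[0,0,0.1,0,0,0],[0,0,0.2,0,0,0],[0,0,0.3,0,0,0],[0,0,0.36,0,0,0],[0,0,0.42,0,0,0],[0,0,0.47,0,0,0],[0,0,0.495,0,0,0],[0,0,0.495,0,0,0],[0,0,0.495,0,0,0]]

```text
t: 6.4
position: [492.9, -261.8, 74.8]
tool_rot: [-3.141, 0.0, -2.075]
ft_force: [-0.3, -0.4, -0.5]
finger_gap: 87.5
finger_force: 0.0
```

>>> carry_out:
  motion:
    - [[0,0,0,0,0,0],[0,0,0,0,0,0],[0,0,0,0,0,0],[0,0,0,0,0,0],[0,0,0,0,0,0],[0,0,0,0,0,0],[0,0,0,0,0,0],[0,0,0,0,0,0],[0,0,0,0,0,0],[0,0,0,0,0,0],[0,0,0,0,0,0]]
  jaw: 1
  grip_force: 30

```text
t: 7.5
position: [492.5, -261.6, 74.3]
tool_rot: [3.142, -0.0, -2.075]
ft_force: [-0.3, -0.2, -0.2]
finger_gap: 27.9
finger_force: 30.0
```

Gripped at 27.9 mm with 30 N. Lifting.

>>> carry_out:
  motion:
    - [[0,0,-0.05,0,0,0],[0,0,-0.15,0,0,0],[0,0,-0.3,0,0,0],[0,0,-0.45,0,0,0],[0,0,-0.6,0,0,0],[0,0,-0.7,0,0,0],[0,0,-0.75,0,0,0],[0,0,-0.75,0,0,0],[0,0,-0.75,0,0,0]]

```text
t: 8.4
position: [492.0, -261.3, 223.4]
tool_rot: [3.14, 0.0, -2.076]
ft_force: [0.6, -0.3, -1.9]
finger_gap: 27.5
finger_force: 30.0
```

Run:
```python
from h import *;import cv2
A=calibration("scene");B=calibration("side")
s=observe();print(s["position"],s["finger_gap"],s["ft_force"])
a=cv2.imread("pics/scene0.png");b=cv2.imread("pics/side0.png")
# caddy yaw: two rim edges from the dark mask: leftmost/rightmost hull corners in first pictures
for n,i,c,roi in(("scene",a,A,(235,180,215,110)),("side",b,B,(150,105,185,185))):
    x,y,w,h=roi;m=(i[y:y+h,x:x+w].max(2)<75).astype(np.uint8)
    k=max(cv2.findContours(m,0,2)[0],key=cv2.contourArea)
    q=cv2.approxPolyDP(cv2.convexHull(k),2.5,True)[:,0]+[x,y];print(n,q.tolist())
plan([493,-62,225],-90)
```

```text
[ 491.9726 -261.3083  223.3819] 27.499682816034454 [ 0.6366 -0.3467 -1.9303]
scene [[306, 273], [347, 191], [439, 236], [443, 242], [435, 280], [334, 283]]
side [[233, 110], [265, 140], [326, 231], [324, 247], [236, 286], [164, 174], [155, 133]]
t 8.4 shift [-0.8747  0.4774 -0.0074] turn [ 0.0002  0.0001 -0.0803]
```

Run:
```python
from h import *
A=calibration("scene");B=calibration("side")
an=lambda p,q:(np.linalg.norm(p-q),np.degrees(np.arctan2(*(q-p)[1::-1])))
P=plane
print("side base x-edge",an(P(B,(236,286),0),P(B,(324,247),0)),"rim48 ->",P(B,(326,231),48),P(B,(324,247),0),P(B,(236,286),0))
print("upper rim +y edge", an(P(B,(155,133),112),P(B,(233,110),112)), P(B,(155,133),112),P(B,(233,110),112))
print("scene front base",P(A,(435,280),0),"scene upper",P(A,(443,242),112),P(A,(347,191),112),an(P(A,(443,242),112),P(A,(347,191),112)))
# base long edge in the scene view: fit line on the lower boundary of the front wall
import cv2
i=cv2.imread("pics/scene0.png");pts=[]
for x in range(250,430,6):
    col=i[240:300,x].max(1);d=np.where(col<85)[0]
    pts.append(P(A,(x,240+d.max()+.5),0)[:2])
pts=np.array(pts);vx,vy,x0,y0=cv2.fitLine(pts.astype(np.float32),cv2.DIST_HUBER,0,.01,.01).ravel()
print("front base line dir",np.degrees(np.arctan2(vy,vx)),x0,y0, np.abs((pts-[x0,y0])@[-vy,vx]).round(1))
```

```text
side base x-edge (np.float64(175.38988251381852), np.float64(-5.617498026402887)) rim48 -> [ 565.2843 -108.426    48.    ] [ 570.5133 -102.6041    0.    ] [395.9657 -85.4357   0.    ]
upper rim +y edge (np.float64(176.12678926343273), np.float64(-3.525999433516565)) [423.3999 256.1569 112.    ] [599.1933 245.3249 112.    ]
scene front base [595.4846 249.8016   0.    ] scene upper [624.0503 223.3923 112.    ] [435.4066 120.0323 112.    ] (np.float64(215.10399960174237), np.float64(-151.2811789142529))
front base line dir 83.90719 578.9955 74.34204 [4.3 3.7 0.4 0.2 0.8 1.4 0.6 0.1 0.7 1.3 0.7 0.1 0.5 1.2 0.8 0.2 0.4 1.
 1.  0.4 0.3 0.9 1.1 0.5 0.1 0.8 1.3 0.6 0.  0.6]
```

>>> carry_out:
  motion:
    - [[-0.15,0.08,0,0,0,-0.02],[-0.35,0.19,0,0,0,-0.04],[-0.55,0.3,0,0,0,-0.06],[-0.75,0.41,0,0,0,-0.08],[-0.87,0.477,0,0,0,-0.08],[-0.87,0.477,0,0,0,-0.08],[-0.87,0.477,0,0,0,-0.08]]

```text
t: 9.1
position: [492.5, -62.6, 223.2]
tool_rot: [3.139, -0.0, -1.571]
ft_force: [0.6, -0.0, -1.3]
finger_gap: 27.7
finger_force: 30.0
```

```bash
python3 -c "
from h import *
plan([497.6,81.5,208],-95.7)"
```

```text
t 9.1 shift [-0.7207 -0.0253  0.0755] turn [ 0.0003 -0.0001  0.0158]
```

>>> carry_out:
  motion:
    - [[-0.1,0,0,0,0,0.0158],[-0.25,-0.01,0,0,0,0.0158],[-0.4,-0.015,0.02,0,0,0.0158],[-0.55,-0.02,0.04,0,0,0.0158],[-0.65,-0.025,0.06,0,0,0.0158],[-0.72,-0.025,0.075,0,0,0.0158],[-0.72,-0.025,0.075,0,0,0.0158],[-0.72,-0.025,0.075,0,0,0.0158]]

```text
t: 9.9
position: [498.3, 80.1, 208.9]
tool_rot: [3.141, -0.001, -1.672]
ft_force: [-0.0, -0.3, -2.4]
finger_gap: 27.8
finger_force: 30.0
```

Run:
```python
from h import *;import cv2
s=observe();print(s["position"],s["tool_rot"],s["ft_force"])
a=snapshot('scene')[:,:,::-1];b=snapshot('side')[:,:,::-1]
cv2.imwrite('pics/s1.png',a);cv2.imwrite('pics/d1.png',b)
c=np.zeros((600,800,3),np.uint8);k=lambda x:cv2.resize(x,(400,600),interpolation=cv2.INTER_CUBIC)
c[:,:400]=k(a[135:255,297:377]);c[:,400:]=k(b[100:220,195:275])
cv2.imwrite('pics/g4.png',c)
```

```text
[498.3313  80.0735 208.943 ] [ 3.1407 -0.0008 -1.6723] [-0.0133 -0.2645 -2.3657]
```

View pics/g4.png

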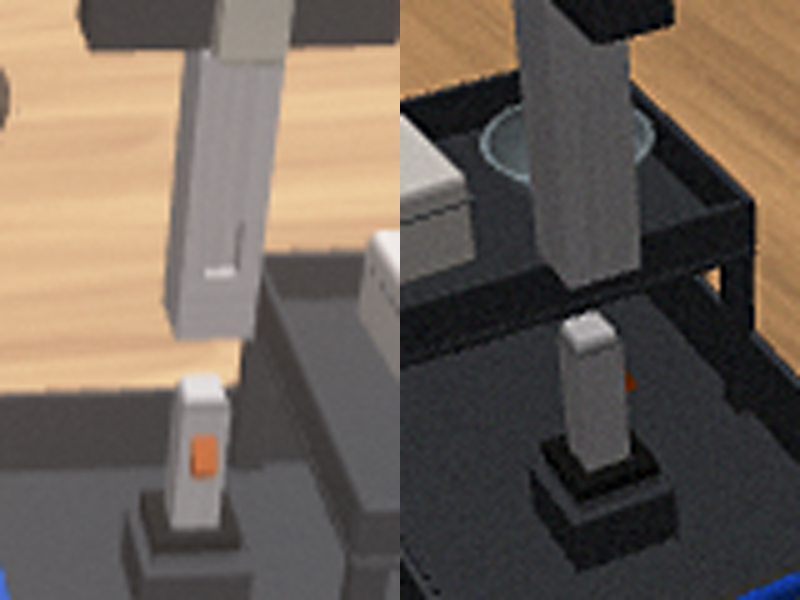

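The tube hangs above the stub with its hole facing the camera, on the button's side. Its lower corners are at crop (178,338), (252,338) and (165,308) in the scene view, and (535,250), (565,287) and (640,265) in the side view. The stub top centre is near (203,388) and (589,331).

Run:
```python
from h import *
A=calibration("scene");B=calibration("side")
X=lambda x,y:(297+x/5,135+y/5)
Y=lambda x,y:(195+(x-400)/5,100+y/5)
T=lambda p,q:tri(A,X(*p),B,Y(*q))
for n,p,q in[("tube+x-y",(178,338),(640,265)),("tube-x-y",(165,308),(565,287)),("tube axis",(208.5,323),(587.5,257.5)),
 ("stub top",(203,388),(589,331)),("stub foot +x-y",(170,527),(627,458))]: print(n,*T(p,q))
print("foot front edge dir", [plane(A,X(*p),46)[:2] for p in((170,527),(220,529))])
for z in(125,134.6): print("tube front edge",[plane(A,X(*p),z)[:2] for p in((178,338),(252,338))])
```

```text
tube+x-y [511.9144  65.463  134.7916] 3.031702088229331
tube-x-y [484.4894  69.7421 132.4054] 0.27682442983699557
tube axis [500.0688  81.0447 133.3161] 1.3054132656535546
stub top [497.788   81.5673 102.8301] 3.518258773814477
stub foot +x-y [504.5779  71.7707  45.3431] 2.408975398897852
foot front edge dir [array([504.1412,  72.7013]), array([508.5078,  91.2696])]
tube front edge [array([494.3696,  72.3441]), array([498.7799,  99.1481])]
tube front edge [array([509.5856,  67.1656]), array([513.888 ,  93.3136])]
```

>>> carry_out:
  motion:
    - [[0,0.0125,0,0,0,0],[0,0.0125,0.03,0,0,0],[0,0.0125,0.06,0,0,0],[0,0.0125,0.09,0,0,0],[0,0.0125,0.12,0,0,0],[0,0.0125,0.12,0,0,0]]

```text
t: 10.6
position: [495.3, 80.8, 184.1]
tool_rot: [3.14, -0.001, -1.672]
ft_force: [-0.1, -0.1, -1.1]
finger_gap: 27.9
finger_force: 30.0
```

Run:
```python
from h import *;import cv2
s=observe();print(s["position"],s["tool_rot"],s["ft_force"])
a=snapshot('scene')[:,:,::-1];b=snapshot('side')[:,:,::-1]
c=np.zeros((600,800,3),np.uint8);k=lambda x:cv2.resize(x,(400,600),interpolation=cv2.INTER_CUBIC)
c[:,:400]=k(a[135:255,297:377]);c[:,400:]=k(b[100:220,195:275])
cv2.imwrite('pics/g5.png',c)
```

```text
[495.2799  80.7974 184.1179] [ 3.1398 -0.0009 -1.6721] [-0.089  -0.1119 -1.0813]
```

View pics/g5.png

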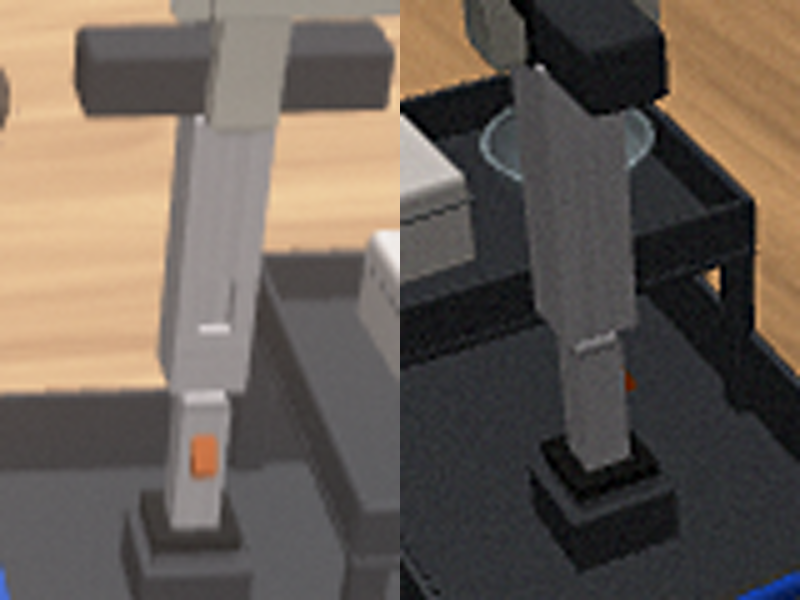

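The tube end now overlaps the stub top. Its lower corners are at scene crop (173,390), (244,391) and (160,362), and side crop (535,302) and (634,328).

Run:
```python
from h import *
A=calibration("scene");B=calibration("side")
X=lambda x,y:(297+x/5,135+y/5)
Y=lambda x,y:(195+(x-400)/5,100+y/5)
T=lambda p,q:tri(A,X(*p),B,Y(*q))
for n,p,q in[("axis",(202,376),(584.5,315)),("+x-y",(173,390),(634,328)),("stub top",(203,388),(589,331))]: print(n,*T(p,q))
```

```text
axis [497.2754  81.6557 108.9049] 1.0202228321473097
+x-y [507.7413  66.2954 109.386 ] 4.524894538924803
stub top [497.788   81.5673 102.8301] 3.518258773814477
```

Aligned to within about 1 mm. Now I'll go down gently in short steps, checking the force.

>>> carry_out:
  motion:
    - [[0,-0.002,0.01,0,0,0],[0,-0.002,0.02,0,0,0],[0,-0.002,0.03,0,0,0],[0,-0.002,0.03,0,0,0]]

```text
t: 11.1
position: [496.2, 81.0, 179.1]
tool_rot: [3.141, -0.0, -1.672]
ft_force: [-0.8, 0.8, -2.4]
finger_gap: 28.1
finger_force: 30.0
```

>>> carry_out:
  motion:
    - [[0,0,0.01,0,0,0],[0,0,0.015,0,0,0],[0,0,0.015,0,0,0]]

```text
t: 11.4
position: [496.3, 81.0, 176.2]
tool_rot: [3.141, -0.0, -1.672]
ft_force: [-0.5, -0.3, -1.4]
finger_gap: 28.2
finger_force: 30.0
```

>>> carry_out:
  motion:
    - [[0,0,0.01,0,0,0],[0,0,0.02,0,0,0],[0,0,0.02,0,0,0]]

```text
t: 11.7
position: [496.1, 80.9, 172.0]
tool_rot: [3.141, -0.0, -1.672]
ft_force: [0.6, -0.1, -1.0]
finger_gap: 27.9
finger_force: 30.0
```

>>> carry_out:
  motion:
    - [[0,0,0.01,0,0,0],[0,0,0.02,0,0,0],[0,0,0.02,0,0,0]]

```text
t: 12.0
position: [496.2, 80.9, 168.0]
tool_rot: [3.141, -0.0, -1.672]
ft_force: [-0.3, -0.5, -2.6]
finger_gap: 28.1
finger_force: 30.0
```

>>> carry_out:
  motion:
    - [[0,0,0.01,0,0,0],[0,0,0.02,0,0,0],[0,0,0.02,0,0,0]]

```text
t: 12.3
position: [496.2, 80.9, 164.0]
tool_rot: [3.141, -0.0, -1.672]
ft_force: [-0.1, 0.5, -2.2]
finger_gap: 27.9
finger_force: 30.0
```

>>> carry_out:
  motion:
    - [[0,0,0.01,0,0,0],[0,0,0.02,0,0,0],[0,0,0.02,0,0,0]]

```text
t: 12.6
position: [496.6, 81.1, 160.3]
tool_rot: [-3.141, 0.0, -1.672]
ft_force: [0.9, -0.5, -2.0]
finger_gap: 28.1
finger_force: 30.0
```

>>> carry_out:
  motion:
    - [[0,0,0.01,0,0,0],[0,0,0.02,0,0,0],[0,0,0.02,0,0,0]]

```text
t: 12.9
position: [496.9, 81.2, 156.5]
tool_rot: [-3.141, 0.0, -1.672]
ft_force: [1.9, 0.1, -2.1]
finger_gap: 27.8
finger_force: 30.0
```

>>> carry_out:
  motion:
    - [[0,0,0.01,0,0,0],[0,0,0.02,0,0,0],[0,0,0.02,0,0,0]]

```text
t: 13.2
position: [496.7, 81.1, 152.3]
tool_rot: [-3.141, 0.0, -1.672]
ft_force: [3.8, -0.2, -0.2]
finger_gap: 27.4
finger_force: 30.0
```

>>> carry_out:
  motion:
    - [[0,0,0.01,0,0,0],[0,0,0.02,0,0,0],[0,0,0.02,0,0,0]]

```text
t: 13.5
position: [496.2, 81.0, 147.9]
tool_rot: [3.141, -0.0, -1.672]
ft_force: [4.3, 0.4, -2.5]
finger_gap: 27.9
finger_force: 30.0
```

Sideways force of about 4 N: the button is being pushed in. Continuing.

>>> carry_out:
  motion:
    - [[0,0,0.01,0,0,0],[0,0,0.02,0,0,0],[0,0,0.03,0,0,0],[0,0,0.03,0,0,0]]

```text
t: 13.9
position: [496.1, 80.9, 141.9]
tool_rot: [3.141, -0.0, -1.672]
ft_force: [3.8, 0.6, -2.3]
finger_gap: 27.8
finger_force: 30.0
```

>>> carry_out:
  motion:
    - [[0,0,0.01,0,0,0],[0,0,0.02,0,0,0],[0,0,0.03,0,0,0],[0,0,0.03,0,0,0]]

```text
t: 14.3
position: [496.2, 81.0, 136.0]
tool_rot: [3.141, -0.0, -1.672]
ft_force: [3.2, 0.1, -2.8]
finger_gap: 27.6
finger_force: 30.0
```

>>> carry_out:
  motion:
    - [[0,0,0.01,0,0,0],[0,0,0.02,0,0,0],[0,0,0.02,0,0,0]]

```text
t: 14.6
position: [496.2, 81.0, 132.0]
tool_rot: [3.141, -0.0, -1.672]
ft_force: [4.2, -0.0, -2.5]
finger_gap: 27.5
finger_force: 30.0
```

Lower end at about 58 mm, with the collar expected near 45. Smaller steps from here.

>>> carry_out:
  motion:
    - [[0,0,0.01,0,0,0],[0,0,0.015,0,0,0],[0,0,0.015,0,0,0]]

```text
t: 14.9
position: [496.2, 81.0, 129.2]
tool_rot: [3.141, -0.0, -1.672]
ft_force: [3.2, -0.2, -2.0]
finger_gap: 27.8
finger_force: 30.0
```

>>> carry_out:
  motion:
    - [[0,0,0.005,0,0,0],[0,0,0.01,0,0,0],[0,0,0.01,0,0,0]]

```text
t: 15.2
position: [496.3, 81.0, 127.2]
tool_rot: [3.141, -0.0, -1.672]
ft_force: [3.3, -0.2, -1.0]
finger_gap: 27.9
finger_force: 30.0
```

>>> carry_out:
  motion:
    - [[0,0,0.005,0,0,0],[0,0,0.01,0,0,0],[0,0,0.01,0,0,0]]

```text
t: 15.5
position: [496.3, 81.0, 125.2]
tool_rot: [3.141, -0.0, -1.672]
ft_force: [4.8, -0.1, -1.0]
finger_gap: 27.7
finger_force: 30.0
```

>>> carry_out:
  motion:
    - [[0,0,0.005,0,0,0],[0,0,0.01,0,0,0],[0,0,0.01,0,0,0]]

```text
t: 15.8
position: [496.3, 81.0, 123.2]
tool_rot: [3.141, -0.0, -1.672]
ft_force: [4.6, -0.1, -1.1]
finger_gap: 27.6
finger_force: 30.0
```

>>> carry_out:
  motion:
    - [[0,0,0.005,0,0,0],[0,0,0.0075,0,0,0],[0,0,0.0075,0,0,0]]

```text
t: 16.1
position: [495.4, 80.8, 121.3]
tool_rot: [3.14, -0.001, -1.672]
ft_force: [1.3, -0.4, -2.6]
finger_gap: 28.1
finger_force: 30.0
```

The sideways force dropped, so the button has most likely popped out. I'll press on in 1 mm steps until the tube meets the collar.

>>> carry_out:
  motion:
    - [[0,0,0.005,0,0,0],[0,0,0.005,0,0,0]]

```text
t: 16.3
position: [495.5, 80.8, 120.3]
tool_rot: [3.14, -0.001, -1.672]
ft_force: [0.0, -0.1, -2.8]
finger_gap: 27.7
finger_force: 30.0
```

>>> carry_out:
  motion:
    - [[0,0,0.0025,0,0,0],[0,0,0.0025,0,0,0]]

```text
t: 16.5
position: [495.8, 80.8, 120.1]
tool_rot: [3.141, -0.0, -1.672]
ft_force: [0.6, -0.2, -0.9]
finger_gap: 27.7
finger_force: 30.0
```

>>> carry_out:
  motion:
    - [[0,0,0.005,0,0,0],[0,0,0.005,0,0,0]]

```text
t: 16.7
position: [496.1, 80.9, 119.5]
tool_rot: [3.141, -0.0, -1.672]
ft_force: [-1.6, -0.6, 3.1]
finger_gap: 27.8
finger_force: 30.0
```

>>> carry_out:
  motion:
    - [[0,0,0.003,0,0,0],[0,0,0.003,0,0,0]]

```text
t: 16.9
position: [496.2, 80.9, 119.1]
tool_rot: [3.141, -0.0, -1.672]
ft_force: [-2.7, -0.4, 5.0]
finger_gap: 27.7
finger_force: 30.0
```

There's contact with the collar at about 7 N. I'll let go and take the arm clear.

>>> carry_out:
  motion:
    - [[0,0,0,0,0,0],[0,0,0,0,0,0],[0,0,0,0,0,0],[0,0,0,0,0,0],[0,0,0,0,0,0],[0,0,0,0,0,0],[0,0,0,0,0,0],[0,0,0,0,0,0],[0,0,0,0,0,0],[0,0,0,0,0,0]]
  jaw: 0

```text
t: 17.9
position: [496.3, 81.0, 118.7]
tool_rot: [3.142, -0.0, -1.672]
ft_force: [0.5, -0.2, -0.2]
finger_gap: 87.8
finger_force: 0.0
```

>>> carry_out:
  motion:
    - [[0,0,-0.05,0,0,0],[0,0,-0.15,0,0,0],[0,0,-0.3,0,0,0],[0,0,-0.5,0,0,0],[0,0,-0.6,0,0,0],[0,0,-0.6,0,0,0],[0,0,-0.6,0,0,0]]

```text
t: 18.6
position: [496.4, 81.2, 239.4]
tool_rot: [-3.141, 0.001, -1.672]
ft_force: [-0.5, -0.6, -1.5]
finger_gap: 87.6
finger_force: 0.0
```

Run:
```python
from h import *;import cv2
s=observe();print(s["t"],s["position"],s["finger_gap"],s["ft_force"])
a=snapshot('scene')[:,:,::-1];b=snapshot('side')[:,:,::-1]
c=np.zeros((600,800,3),np.uint8);k=lambda x:cv2.resize(x,(400,600),interpolation=cv2.INTER_CUBIC)
c[:,:400]=k(a[135:285,287:387]);c[:,400:]=k(b[80:230,185:285])
cv2.imwrite('pics/g6.png',c)
```

```text
18.6 [496.3589  81.1506 239.4461] 87.58066179140773 [-0.5347 -0.6026 -1.5032]
```

View pics/g6.png

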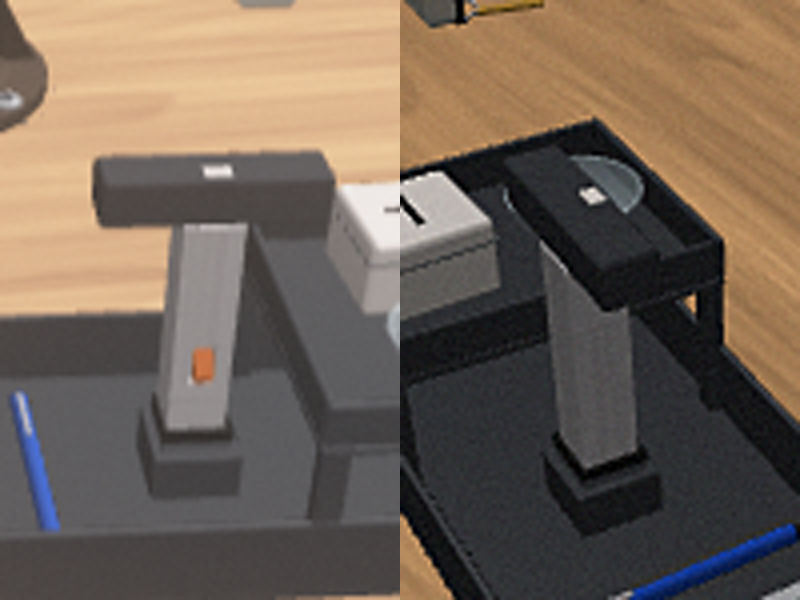

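The tube sits on the collar, and the orange button shows through the hole at crop (203,365). The gripper is clear and the things in the caddy are in place.

```bash
python3 -c "
from cell import *
print(job_done())"
```

```text
the job is handed in; nothing more can be done
None
```

I handed the job in at about 19 s: the handle sits home on the stub with the button out through its hole, pressed on with about 7 N at the end. The gripper has let go and is clear, and the last picture shows nothing disturbed; the first grasp closed empty because the finger tips were about 31 mm above the reported position. The hand-in gave no verdict.

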